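# Open the printing frame and take out the plate

### The job

Swing the closed printing frame up by its tab and over its balance point, lay it gently back against its stop bar and let go, so that it stays open by itself; the bar is clamped at a different setting every time, so feel for it, do not let the frame fall either way and do not push the stop out of place. Then take the small wooden plate off the board, lay it flat in the wooden tray without dropping it, and leave the frame open and everything else where it stands.

Things in the scene. Friction and masses are not known exactly. Their poses are not given: they have to be found in the camera images.
- base: Fixed plywood board 335 x 270 x 20 mm of the printing jig. Origin at table height, mid-width, 105 mm from the tab-side edge (the board's -x side) and 230 mm from the stop-side edge; z up, y along the hinge. It lies turned by about a quarter turn: tab side on the robot's right (world -y), stop side on its left.
- hinge (a point): The middle of the hinge axis of the frame: 100 mm along the board's +x from the base origin and 50 mm above the table; the axis runs along the board's y.
- frame (a joint): Angle of the hinged wooden frame (200 x 200 mm, rails 30 wide, 22 thick, thin screen, 0.35-0.7 kg, free hinge). 0 = closed, level over the board; grows as the tab side lifts; 1.57 = upright, the balance point; then it falls onto the stop bar, met somewhere in 1.75-2.3 rad (setting not told: feel for it). Past 1.6 rad it must not swing faster than 1.8 rad/s, nor ever fall shut.
- tab (a point): Wooden grip tab in the middle of the frame's free edge: 52 mm long, 30 wide along the hinge, 12 thick. Origin at its grasp centre, 228 mm from the hinge axis; closed it is 50 mm above the table, beyond the board's edge; the rail begins 28 mm from it. Pinched across the 30 mm (fingers closing along the hinge) it pivots between the pads, so the gripper can point down throughout.
- stop: Dark steel bracket behind the hinge: two posts with level arms that carry a round cross bar (16 mm) 90 mm above the hinge axis, clamped anywhere along the arms. Origin on the board's top, mid-width, 105 mm beyond the hinge; it does not show the bar's setting. Held by friction only: it slides if pushed with over 35 N at the bar (15 N at the tab); it must not be shifted.
- plate_mid (a point): Centre (half-way up) of the loose wooden plate, 90 x 48 x 16 mm, about 45 g, lying flat on the board under the frame's screen. Its x runs along the 90 mm length, z up. At first its length lies within about 0.4 rad of the board's x.
- tray: Fixed open dark wooden tray, 190 (its x) x 140 x 22 mm, walls and floor 6 mm. Origin at the centre of its underside.
- jar: Bystander: lidded stoneware jar, 66 mm across, 65 mm high; origin at the centre of its underside. Leave alone.
- stone: Bystander: flat round coral rubbing stone, 120 mm across, 45 mm high; origin at the centre of its underside. Leave alone.
- bottle: Bystander: dye bottle, 48 mm across, 130 mm high; origin at the centre of its underside. Leave alone.
There are look-alikes about, which are no part of the job. Of the things that look like the tray, the smaller one is meant.

How it is judged:
On the way:
1. the frame stands open at rest on its stop, let go (value of joint frame above 1.7 rad and velocity of joint frame between -0.08 and 0.08 rad/s and contact force between the fingers and frame below 0.05 N), for 0.3 s.
At the end, for the whole second after the job is handed in: The frame stands open by itself past 1.7 rad, at rest (under 0.08 rad/s), and the plate lies flat (within 0.1 rad) on the floor of the tray (its centre within the tray's walls, at most 17 mm above the tray's underside) (value of joint frame above 1.7 rad and velocity of joint frame between -0.08 and 0.08 rad/s and x of plate_mid in the frame of tray between -0.085 and 0.085 m and y of plate_mid in the frame of tray between -0.06 and 0.06 m and z of plate_mid in the frame of tray below 0.017 m and angle between plate_mid's own z axis and vertical below 0.1 rad and distance of plate_mid from where it was at the start of the episode above 0.08 m); the robot touches nothing.
It fails at once if the frame falls or is thrown onto its stop (faster than 1.8 rad/s past 1.6 rad) (value of joint frame above 1.6 rad and velocity of joint frame above 1.8 rad/s).
It fails at once if the frame falls shut (faster than 2.5 rad/s) (velocity of joint frame below -2.5 rad/s).
It fails at once if the stop bracket is pushed out of place (over 3 mm) (distance of stop from where it was at the start of the episode above 0.003 m).
It fails at once if the plate is dropped (falls untouched faster than 0.7 m/s) (linear speed of plate above 0.7 m/s and contact force between the fingers and plate below 0.05 N).
It fails at once if the jar, stone or bottle is disturbed (moved over 20 mm) (distance of any of jar, stone, bottle from where it was at the start of the episode above 0.02 m).
It also fails if it takes over 72 s, if anything falls off the work surface, if the arm or the gripper's body presses on something with over 40 N, if the wrist force passes 120 N, or if a joint passes its speed limit or range.

### The arm

A 6-joint arm with a two-finger parallel gripper is mounted at the origin on the work surface. World frame = base frame: x ahead of the robot, y to its left, z up, the work surface at z = 0. Lengths are in m, angles in rad, forces in N, time in s.
With the tool pointing down it reaches from about 0.325 to 0.75 m from the base axis. Payload 7.6 kg.
Tool frame: the origin (TCP) lies at the very end of the fingers, on their centre line; the grasp point (between the pads) lies bot.hold_point_z behind it (bot.hold_point_z is the distance from the TCP to the grasp point, in m); z points along the fingers, y is the direction in which the jaws open and shut (so a half turn about z gives the same grasp; the last joint's range is limited). The gripper opens to 85 mm and grips with 20 to 120 N. Pads are 22 mm wide; open, the fingers measure 114 mm over their backs; the gripper's body (76 mm by 85 mm) begins 54 mm behind the grasp point. The pads swing forward as they close: fully open they stand 13 mm farther back than shut.
Start: joints at [-1.304, 0.052, 1.401, -0, 1.689, -0.07], TCP at [0.174, -0.496, 0.231] pointing down, gripper open.
Joint ranges: [-2.9, 2.9], [-0.91, 2.17], [0.12, 2.37], [-1.06, 4.2], [0.26, 2.73], [-2.93, 2.93]. Speed limits (rad/s): [2.57, 2.57, 3.01, 3.14, 3.14, 3.14].

### API

Orientations are given as a rotation vector (axis times angle).
In Python, from cell import telemetry, eyes, job, bot gives the robot as it stands.
- The arm moves only by the shell command python3 -m inch 'ROWS' [FORCE]. ROWS is JSON, a list of rows, each a list of 7 numbers: the turn, a rotation vector about the world's x, y, z in degrees, then the shift along the world's x, y, z in m, then the closure, from -1 (fully open) to 1 (shut). In form: [[wx, wy, wz, tx, ty, tz, claw], ...]. A call has 1 to 5 rows; each row shifts and turns the commanded pose from where the row before left it; what a row does not reach is not made up. A row lasts 1/10 s, in which the tool goes at most 50 mm and 8.59 degrees, less where a joint would pass 70% of its speed; a pose out of reach is approached as far as the arm can. A call with a gripper value outside its range is refused whole. The fingers move at their own pace and stop on an object; FORCE is the grip in N (left out, the last holds). Time passes only in rows, so rows that do not move let the fingers close. It gives the time, the measured TCP pose, the force and the opening at its end, in the units of the state.
- telemetry.get_state(): the state, without advancing time (a new reading comes with each control period).
- eyes.capture(name): name is "side" or "top"; returns the picture (420x560x3 uint8, red, green, blue); there is no depth.
- eyes.camera_params(name): a dict with "mtx" (3x3 intrinsics, pixels), "k1" (the pictures are not rectified: a ray, as slopes to the right and down, at radius r is drawn at 1 + k1 r^2 times it, then the intrinsics apply), "R" (3x3) and "t" (3): a world point X has camera coordinates R X + t. Camera axes: x right, y down, z forward; pixel columns grow to the right and rows downward; lengths in m; the calibration is good to about 2 mm. A picture is of the moment at which its call begins. camera_params takes no time and is no camera call.
- job.hand_in(): hands the job in, once; it reports no verdict.
The state is a dict: "t": time; "q": joint angles; "qd": joint speeds; "tau": joint torques, N m; "ee_pos": TCP position; "tcp_rot": TCP orientation; "wrist_force": force on the tool from outside, world axes, zero at the start; "wrist_torque": the same for the moment, N m; "width": opening from 0.0 (shut) to 1.0 (fully open).
Only numpy, scipy, OpenCV 4.12 (cv2) and the standard library are available. Lean on these libraries where they do the work, as an engineer would, in place of code of your own. Each camera call takes 0.05 s, during which the arm holds its last target.

## Working session

There is one attempt and no reset: what is moved stays moved. The work goes in short steps, Python scripts to look and compute and a shell command to move; the robot and the scene stay as the last step left them, time stands still between calls to the robot, and variables do not carry over. Pictures are saved under pics/ and viewed, and the job is handed in when it is done.

```bash
ls; mkdir -p pics
cat > h.py <<'E'
import numpy as np,cv2
from cell import telemetry,eyes,job,bot
def snap(n,f):
    im=eyes.capture(n); cv2.imwrite('pics/'+f+'.png',im[:,:,::-1]); return im
def proj(n,X):
    p=eyes.camera_params(n);K=np.array(p['mtx']);c=np.array(p['R'])@np.array(X,float)+np.array(p['t']);s=c[:2]/c[2];s=s*(1+p['k1']*(s@s));return K[:2,:2]@s+K[:2,2]
def ray(n,uv):
    p=eyes.camera_params(n);K=np.array(p['mtx']);R=np.array(p['R']);t=np.array(p['t'])
    d=np.linalg.solve(K[:2,:2],np.array(uv,float)-K[:2,2]);s=d.copy()
    for _ in range(30): s=d/(1+p['k1']*(s@s))
    return -R.T@t,R.T@np.array([s[0],s[1],1])
def onz(n,uv,z):
    o,d=ray(n,uv);return o+d*(z-o[2])/d[2]
def tri(uv1,uv2,n1='top',n2='side'):
    o1,d1=ray(n1,uv1);o2,d2=ray(n2,uv2)
    A=np.stack([d1,-d2],1);s=np.linalg.lstsq(A,o2-o1,rcond=None)[0]
    a=o1+s[0]*d1;b=o2+s[1]*d2;return (a+b)/2,np.linalg.norm(a-b)
E
python3 - <<'E'
from h import *
snap('top','t0');snap('side','s0')
print(telemetry.get_state(),bot.hold_point_z)
for n in('top','side'):
    p=eyes.camera_params(n);print(n,-np.array(p['R']).T@p['t'],p['R'])
E
```

```text
pics
{'t': 0.1, 'q': array([-1.30427243e+00,  5.27686042e-02,  1.40165087e+00, -7.38473995e-06,
        1.68860473e+00, -7.02664478e-02]), 'qd': array([-0.00128913, -0.0008458 , -0.00310525,  0.00050223,  0.00052777,
        0.00182922]), 'tau': array([ 1.04361341e-03, -3.82583570e+01, -3.60985529e+01, -8.26908240e-05,
        4.72563363e-03, -2.58206956e-05]), 'ee_pos': array([ 0.17345386, -0.49522293,  0.23054539]), 'tcp_rot': array([-3.09575126e+00, -5.26292320e-01,  2.31665421e-04]), 'wrist_force': array([0.60292485, 0.10066207, 0.021744  ]), 'wrist_torque': array([ 0.02306477,  0.04412628, -0.04898917]), 'width': 0.9981627506765256} 0.0187
top [0.32354646 0.04936283 1.16243589] [[ 0.01418032 -0.999809   -0.01344946]
 [-0.99030078 -0.01218364 -0.13840493]
 [ 0.13821463  0.01528163 -0.9902844 ]]
side [-0.16485268  0.70000784  0.62646297] [[-0.68676604 -0.72675572  0.0133613 ]
 [-0.38647621  0.3495188  -0.85350615]
 [ 0.61562045 -0.59132286 -0.52091144]]
```

View pics/t0.png

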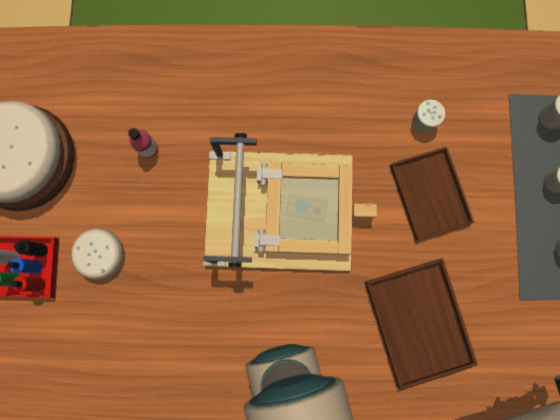

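View pics/s0.png

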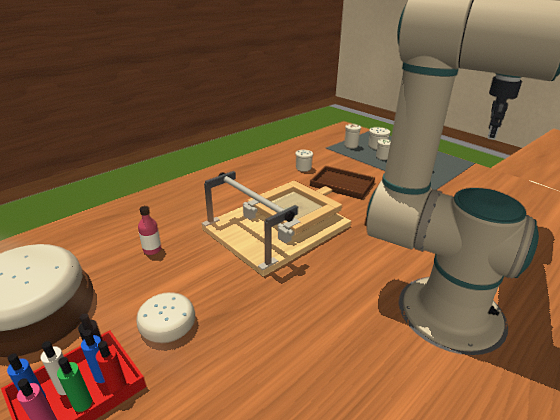

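Top view: the frame's tab is at about (365,210), the stop bar runs along column ~239, and the plate lies under the screen at ~(307,207). There are two tray candidates, one at (431,195) and a larger one at (420,323). I'll measure both.

Run:
```python
from h import *
im=cv2.imread('pics/t0.png')
c=cv2.resize(im[120:290,195:385],None,fx=4,fy=3.5*4/3.5,interpolation=cv2.INTER_CUBIC)[:, :]
c=cv2.resize(im[125:275,195:385],None,fx=4,fy=4,interpolation=cv2.INTER_CUBIC);cv2.imwrite('pics/c0.png',c)
c=cv2.resize(im[100:400,355:505],None,fx=2,fy=2,interpolation=cv2.INTER_CUBIC);cv2.imwrite('pics/c1.png',c)
hsv=cv2.cvtColor(im,cv2.COLOR_BGR2HSV)
for nm,(a,b,e,d) in dict(A=(380,140,480,250),B=(355,250,485,400)).items():
    m=np.zeros(im.shape[:2],np.uint8); m[b:d,a:e]=(hsv[b:d,a:e,2]<105)*255
    cs,_=cv2.findContours(m,0,2);cc=max(cs,key=cv2.contourArea)
    r=cv2.boxPoints(cv2.minAreaRect(cc));P=np.array([onz('top',x,0.022) for x in r])
    print(nm,cv2.contourArea(cc),r.round(1).tolist(),P.round(3).tolist(),P.mean(0).round(3),np.linalg.norm(P[1]-P[0]),np.linalg.norm(P[2]-P[1]))
```

```text
A 4874.5 [[387.79998779296875, 164.8000030517578], [445.70001220703125, 144.5], [473.6000061035156, 224.1999969482422], [415.70001220703125, 244.5]] [[0.609, -0.193, 0.022], [0.66, -0.332, 0.022], [0.472, -0.39, 0.022], [0.424, -0.254, 0.022]] [ 0.541 -0.292  0.022] 0.14758327542704944 0.1973523170391297
B 9206.5 [[362.29998779296875, 282.20001220703125], [441.8999938964844, 256.5], [477.1000061035156, 365.5], [397.3999938964844, 391.20001220703125]] [[0.337, -0.131, 0.022], [0.397, -0.314, 0.022], [0.154, -0.388, 0.022], [0.098, -0.208, 0.022]] [ 0.246 -0.26   0.022] 0.19241050522743536 0.2542615009023444
```

View pics/c0.png

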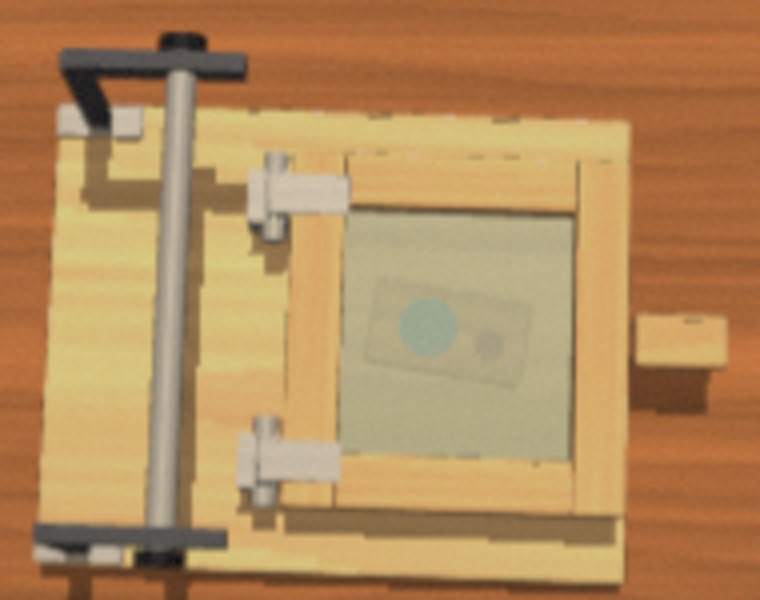

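View pics/c1.png

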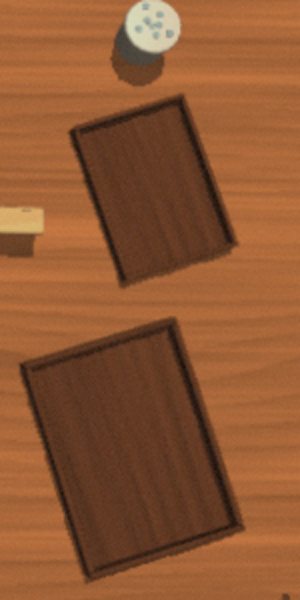

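The small tray A at (431,195) measures 190×140 mm, which fits the description. The one at (420,323) is 254×192 mm, so it is the look-alike. Next I'll measure the tab, hinge and plate.

Run:
```python
from h import *
f=lambda u,v:(195+u/4,125+v/4)
T=onz('top',f(682,340),.056);print('tab',T)
h1=onz('top',f(273,195),.055);h2=onz('top',f(266,462),.055);H=(h1+h2)/2;print('hinge',h1,h2,H)
for n,u,z in [('tabside corner1',(629,122),.02),('tabside c2',(622,583),.02),('rail far',(629,160),.061),('rail near',(624,513),.061),('tabend1',(726,316),.056),('tabend2',(723,368),.056),('tabrail',(636,340),.056)]: print(n,onz('top',f(*u),z))
print('d',T-H,np.linalg.norm((T-H)[:2]),np.degrees(np.arctan2((h1-h2)[1],(h1-h2)[0])))
P=np.array([onz('top',f(*u),.036) for u in [(376,275),(532,302),(518,390),(362,361)]]);print('plate',P,P.mean(0),np.linalg.norm(P[1]-P[0]),np.linalg.norm(P[2]-P[1]))
for u in [(178,70),(158,530)]: print('bar',onz('top',f(*u),.148))
```

```text
tab [ 0.49657361 -0.13400653  0.056     ]
hinge [0.57671526 0.0955868  0.055     ] [0.42554461 0.09679755 0.055     ] [0.50112993 0.09619217 0.055     ]
tabside corner1 [ 0.63092575 -0.11050613  0.02      ]
tabside c2 [ 0.36250118 -0.10460884  0.02      ]
rail far [ 0.59788471 -0.10455754  0.061     ]
rail near [ 0.39937532 -0.10035138  0.061     ]
tabend1 [ 0.51045411 -0.15881462  0.056     ]
tabend2 [ 0.48108605 -0.15672545  0.056     ]
tabrail [ 0.49625287 -0.108306    0.056     ]
d [-0.00455632 -0.2301987   0.001     ] 0.230243783953342 -0.4588816258984044
plate [[ 0.53505556  0.03679823  0.036     ]
 [ 0.52051748 -0.05210474  0.036     ]
 [ 0.46994211 -0.04416469  0.036     ]
 [ 0.48542154  0.04421665  0.036     ]] [ 0.50273417 -0.00381364  0.036     ] 0.09008380962475268 0.051194851433319984
bar [0.621809   0.14259235 0.148     ]
bar [0.381749   0.14683946 0.148     ]
```

```bash
python3 -m inch '[[0,0,7,0.0323,0.0361,0,-1],[0,0,7,0.0323,0.0361,0,-1],[0,0,7,0.0323,0.0361,0,-1],[0,0,7,0.0323,0.0361,0,-1],[0,0,7,0.0323,0.0361,0,-1]]'; python3 -m inch '[[0,0,7,0.0323,0.0361,0,-1],[0,0,7,0.0323,0.0361,0,-1],[0,0,7,0.0323,0.0361,0,-1],[0,0,7,0.0323,0.0361,0,-1],[0,0,6.4,0.0323,0.0361,0,-1]]'
```

```text
t: 0.6
ee_pos: [0.3358, -0.3133, 0.231]
tcp_rot: [-2.792, -1.44, 0.0]
wrist_force: [1.0, -0.8, -0.5]
width: 1.004
t: 1.1
ee_pos: [0.4974, -0.1327, 0.231]
tcp_rot: [-2.241, -2.201, 0.0]
wrist_force: [-0.1, -0.5, -0.3]
width: 0.995
```

```bash
python3 -m inch '[[0,0,0,0,0,0,-1],[0,0,0,0,0,0,-1]]'
python3 - <<'E'
from h import *
from scipy.spatial.transform import Rotation as R
s=telemetry.get_state();print(s['q'],s['ee_pos'],R.from_rotvec(s['tcp_rot']).as_matrix().round(3))
E
```

```text
t: 1.3
ee_pos: [0.4966, -0.1337, 0.2306]
tcp_rot: [-2.244, -2.197, 0.001]
wrist_force: [-0.3, 0.0, -0.5]
width: 1.002
[-3.34684676e-01  2.33349627e-02  1.43176855e+00 -3.06449134e-04
  1.68795647e+00 -3.13527552e-01] [ 0.49662785 -0.13373369  0.23059498] [[ 0.021  1.    -0.001]
 [ 1.    -0.021  0.   ]
 [ 0.    -0.001 -1.   ]]
```

```bash
python3 -m inch '[[0,0,0,0,0,-0.045,-0.3],[0,0,0,0,0,-0.045,-0.3],[0,0,0,0,0,-0.045,-0.3],[0,0,0,0,0,-0.035,-0.3],[0,0,0,0,0,-0.015,-0.3]]' 25; python3 -m inch '[[0,0,0,0,0,-0.014,-0.3],[0,0,0,0,0,0,-0.3]]'
python3 - <<'E'
from h import *
a=snap('top','t1');b=snap('side','s1')
cv2.imwrite('pics/x1.png',np.hstack([cv2.resize(a[150:270,300:420],(480,480)),cv2.resize(b[150:250,280:380],(320,480))])[:,:,::-1])
E
```

```text
t: 1.8
ee_pos: [0.4934, -0.1352, 0.0422]
tcp_rot: [-2.246, -2.189, 0.005]
wrist_force: [-0.8, -0.3, 0.4]
width: 0.651
t: 2.0
ee_pos: [0.4951, -0.1351, 0.0307]
tcp_rot: [-2.247, -2.192, 0.002]
wrist_force: [0.3, 0.5, 0.3]
width: 0.653
```

View pics/x1.png

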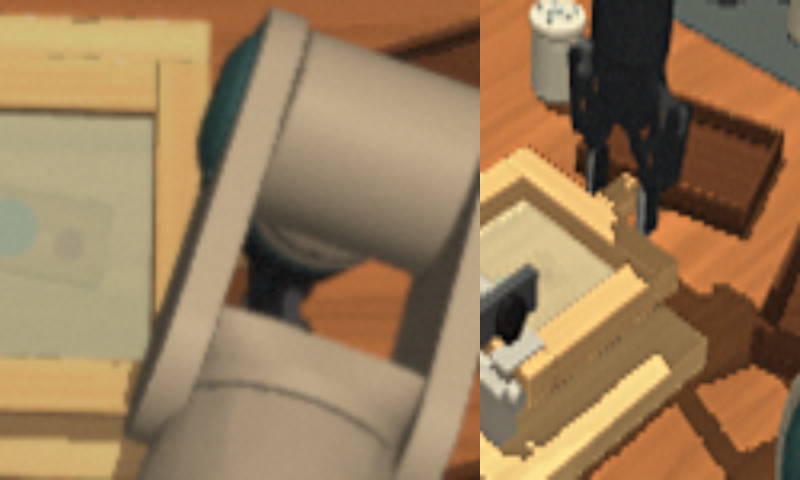

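The fingers straddle the tab without touching it (side crop around (620,190)), so I'll close on it.

```bash
python3 -m inch '[[0,0,0,0,0,0,1],[0,0,0,0,0,0,1],[0,0,0,0,0,0,1],[0,0,0,0,0,0,1],[0,0,0,0,0,0,1]]' 25
python3 - <<'E'
import numpy as np
for d in range(0,121,5):
    th=np.radians(d);print(d,th.round(3),(0.0955-.228*np.cos(th)).round(4),(.05+.228*np.sin(th)-.0187).round(4))
E
```

```text
t: 2.6
ee_pos: [0.4974, -0.1349, 0.0337]
tcp_rot: [2.245, 2.194, 0.002]
wrist_force: [-0.1, -0.5, 6.5]
width: 0.346
0 0.0 -0.1325 0.0313
5 0.087 -0.1316 0.0512
10 0.175 -0.129 0.0709
15 0.262 -0.1247 0.0903
20 0.349 -0.1187 0.1093
25 0.436 -0.1111 0.1277
30 0.524 -0.102 0.1453
35 0.611 -0.0913 0.1621
40 0.698 -0.0792 0.1779
45 0.785 -0.0657 0.1925
50 0.873 -0.0511 0.206
55 0.96 -0.0353 0.2181
60 1.047 -0.0185 0.2288
65 1.134 -0.0009 0.2379
70 1.222 0.0175 0.2455
75 1.309 0.0365 0.2515
80 1.396 0.0559 0.2558
85 1.484 0.0756 0.2584
90 1.571 0.0955 0.2593
95 1.658 0.1154 0.2584
100 1.745 0.1351 0.2558
105 1.833 0.1545 0.2515
110 1.92 0.1735 0.2455
115 2.007 0.1919 0.2379
120 2.094 0.2095 0.2288
```

```bash
python3 -m inch '[[0,0,0,0,0.0002,0.0100,1],[0,0,0,0,0.0007,0.0099,1],[0,0,0,0,0.001,0.0099,1],[0,0,0,0,0.0016,0.0098,1],[0,0,0,0,0,0,1]]'
python3 - <<'E'
from h import *
b=snap('side','s2');cv2.imwrite('pics/x2.png',cv2.resize(b[100:300,180:440],None,fx=3,fy=3)[:,:,::-1])
print(telemetry.get_state()['wrist_force'])
E
```

```text
t: 3.1
ee_pos: [0.4975, -0.1309, 0.073]
tcp_rot: [2.244, 2.195, 0.003]
wrist_force: [5.1, -0.9, -4.5]
width: 0.349
[ 7.16447812 -1.16503192 -3.11401159]
```

View pics/x2.png

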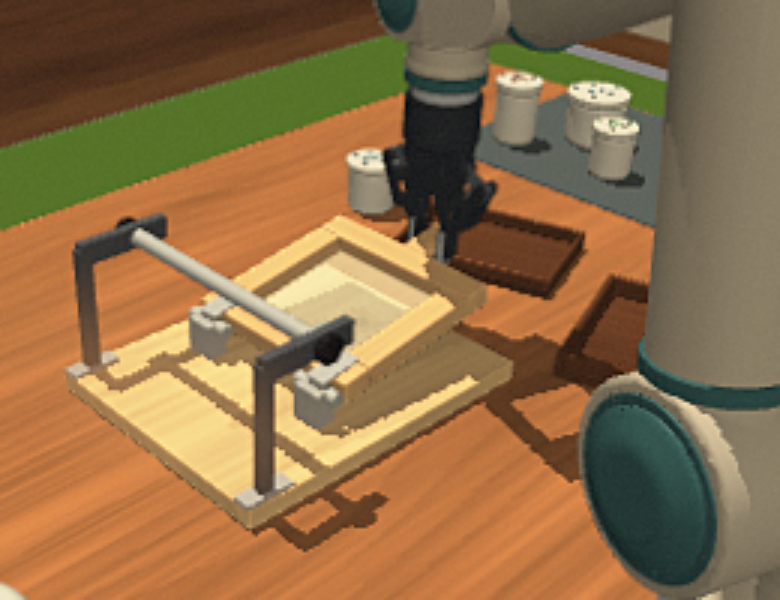

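The frame has lifted about 10° and is held by the tab.

```bash
python3 -m inch '[[0,0,0,0,0.0021,0.0097,1],[0,0,0,0,0.0022,0.0097,1],[0,0,0,0,0.006,0.019,1],[0,0,0,0.0003,0.0076,0.0184,1],[0,0,0,0.0003,0.0091,0.0176,1]]'; python3 -m inch '[[0,0,0,0.0003,0.0107,0.0168,1],[0,0,0,0.0003,0.0121,0.0158,1],[0,0,0,0.0003,0.0135,0.0146,1],[0,0,0,0.0003,0.0146,0.0135,1],[0,0,0,0,0,0,1]]'; python3 -m inch '[[0,0,0,0.0003,0.0158,0.0121,1],[0,0,0,0.0003,0.0168,0.0107,1],[0,0,0,0.0004,0.0176,0.0091,1],[0,0,0,0.0004,0.0184,0.0076,1],[0,0,0,0,0,0,1]]'
```

```text
t: 3.65
ee_pos: [0.498, -0.1039, 0.1465]
tcp_rot: [2.245, 2.195, 0.002]
wrist_force: [10.6, 1.4, -5.0]
width: 0.344
t: 4.15
ee_pos: [0.4991, -0.0522, 0.2082]
tcp_rot: [2.243, 2.196, 0.002]
wrist_force: [5.4, -2.1, -0.5]
width: 0.346
t: 4.65
ee_pos: [0.5005, 0.0159, 0.2473]
tcp_rot: [2.243, 2.195, 0.002]
wrist_force: [5.1, -4.0, 4.3]
width: 0.346
```

```bash
python3 -m inch '[[0,0,0,0,0,0,1]]'
python3 - <<'E'
from h import *
b=snap('side','s3');cv2.imwrite('pics/x3.png',cv2.resize(b[60:260,180:440],None,fx=3,fy=3)[:,:,::-1])
print(telemetry.get_state()['wrist_force'],telemetry.get_state()['q'])
E
```

```text
t: 4.75
ee_pos: [0.5005, 0.0149, 0.2469]
tcp_rot: [2.245, 2.194, 0.002]
wrist_force: [5.2, -2.3, 4.4]
width: 0.341
[ 5.10999787 -2.29881141  3.59090367] [-4.38904179e-02 -2.22984532e-02  1.44533926e+00 -8.42954758e-04
  1.71601154e+00 -2.08655245e-02]
```

View pics/x3.png

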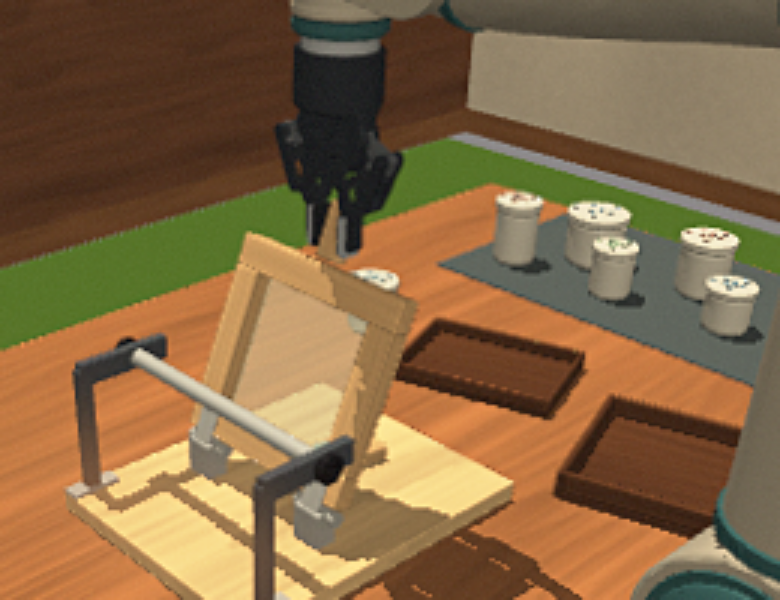

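```bash
python3 -m inch '[[0,0,0,-0.0003,0.0095,0.0035,1],[0,0,0,0,0.0095,0.0032,1],[0,0,0,0.0002,0.0097,0.0022,1],[0,0,0,0.0002,0.0097,0.0021,1],[0,0,0,0,0,0,1]]'; python3 -m inch '[[0,0,0,0.0002,0.0098,0.0014,1],[0,0,0,0.0002,0.0099,0.0012,1],[0,0,0,0.0002,0.0099,0.0006,1],[0,0,0,0.0002,0.01,0.0003,1],[0,0,0,0,0,0,1]]';python3 -m inch '[[0,0,0,0,0,0,1]]'
```

```text
t: 5.3
ee_pos: [0.5012, 0.0533, 0.2577]
tcp_rot: [2.244, 2.193, 0.003]
wrist_force: [10.1, -3.7, 2.5]
width: 0.345
t: 5.8
ee_pos: [0.502, 0.0931, 0.2616]
tcp_rot: [2.244, 2.193, 0.004]
wrist_force: [10.6, -1.0, 4.4]
width: 0.346
t: 5.9
ee_pos: [0.502, 0.0926, 0.2616]
tcp_rot: [2.245, 2.193, 0.004]
wrist_force: [9.3, -1.0, 5.2]
width: 0.343
```

```bash
python3 -m inch '[[0,0,0,0.0008,0.008,0.0005,1],[0,0,0,0.0003,0.008,0.0005,1],[0,0,0,0.0002,0.008,-0.0002,1],[0,0,0,0.0002,0.008,-0.0006,1],[0,0,0,0,0,0,1]]'; python3 -m inch '[[0,0,0,0.0001,0.004,-0.0005,1],[0,0,0,0.0001,0.004,-0.0006,1],[0,0,0,0.0001,0.004,-0.0007,1],[0,0,0,0,0,0,1]]'
```

```text
t: 6.4
ee_pos: [0.5026, 0.1252, 0.2601]
tcp_rot: [2.246, 2.195, -0.001]
wrist_force: [6.1, -1.6, -0.8]
width: 0.342
t: 6.8
ee_pos: [0.5029, 0.1368, 0.2585]
tcp_rot: [2.247, 2.194, -0.001]
wrist_force: [5.6, -1.1, -0.0]
width: 0.342
```

```bash
python3 -m inch '[[0,0,0,0,0.003,-0.0006,1],[0,0,0,0,0.003,-0.0006,1],[0,0,0,0,0,0,1]]'; python3 -m inch '[[0,0,0,0,0.003,-0.0006,1],[0,0,0,0,0.003,-0.0007,1],[0,0,0,0,0,0,1]]';python3 - <<'E'
from h import *
print(telemetry.get_state()['wrist_force'])
a=snap('top','t4');b=snap('side','s4');cv2.imwrite('pics/x4.png',np.hstack([cv2.resize(b[60:260,180:360],None,fx=3,fy=3),cv2.resize(a[120:300,200:260],(200,600))])[:,:,::-1])
E
```

```text
t: 7.1
ee_pos: [0.503, 0.1427, 0.2575]
tcp_rot: [2.246, 2.194, -0.001]
wrist_force: [5.2, -1.4, 0.9]
width: 0.343
t: 7.4
ee_pos: [0.5031, 0.1486, 0.2562]
tcp_rot: [2.246, 2.194, -0.0]
wrist_force: [6.4, -0.7, 1.1]
width: 0.347
[ 6.36430991 -0.71022383  1.14617444]
```

View pics/x4.png

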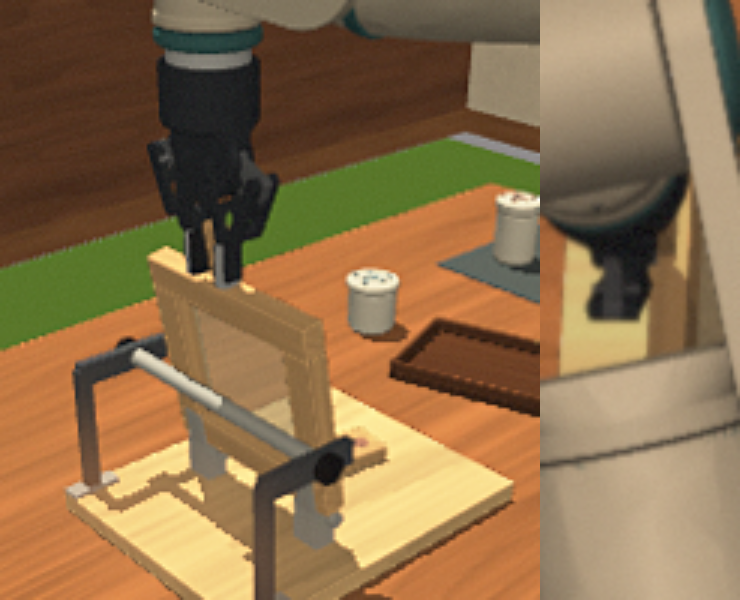

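The side view shows the frame just past upright, close to the bar but not yet on it. I'll feel on in small steps, watching Fy, which is about -1 N free.

```bash
python3 -m inch '[[0,0,0,0,0.002,-0.0005,1],[0,0,0,0,0.002,-0.0005,1],[0,0,0,0,0,0,1]]'; python3 -m inch '[[0,0,0,0,0.002,-0.0005,1],[0,0,0,0,0.002,-0.0006,1],[0,0,0,0,0,0,1]]'
```

```text
t: 7.8
ee_pos: [0.5032, 0.1526, 0.2553]
tcp_rot: [2.246, 2.194, 0.0]
wrist_force: [6.8, -1.3, 0.6]
width: 0.347
t: 8.1
ee_pos: [0.5033, 0.1566, 0.2543]
tcp_rot: [2.246, 2.194, 0.001]
wrist_force: [6.9, -0.9, 2.2]
width: 0.34
```

```bash
python3 -m inch '[[0,0,0,0,0.002,-0.0006,1],[0,0,0,0,0,0,1]]';python3 -m inch '[[0,0,0,0,0.002,-0.0006,1],[0,0,0,0,0,0,1]]'
```

```text
t: 8.3
ee_pos: [0.5034, 0.1586, 0.2538]
tcp_rot: [2.246, 2.194, 0.001]
wrist_force: [7.5, -0.4, 1.1]
width: 0.345
t: 8.5
ee_pos: [0.5034, 0.1606, 0.2533]
tcp_rot: [2.246, 2.193, 0.001]
wrist_force: [6.8, -2.0, 1.8]
width: 0.341
```

```bash
python3 -m inch '[[0,0,0,0,0.0015,-0.0005,1],[0,0,0,0,0,0,1]]';python3 -m inch '[[0,0,0,0,0,0,1]]'
```

```text
t: 8.7
ee_pos: [0.5034, 0.1621, 0.2529]
tcp_rot: [2.246, 2.193, 0.001]
wrist_force: [6.5, 0.2, 2.7]
width: 0.347
t: 8.8
ee_pos: [0.5035, 0.162, 0.2529]
tcp_rot: [2.246, 2.193, 0.001]
wrist_force: [6.5, 0.4, 2.1]
width: 0.343
```

```bash
python3 -m inch '[[0,0,0,0,0.0015,-0.0005,1],[0,0,0,0,0,0,1]]';python3 - <<'E'
from h import *
print(telemetry.get_state()['wrist_force'])
b=snap('side','s5');cv2.imwrite('pics/x5.png',cv2.resize(b[140:240,190:310],None,fx=6,fy=6,interpolation=cv2.INTER_CUBIC)[:,:,::-1])
E
```

```text
t: 9.0
ee_pos: [0.5035, 0.1636, 0.2525]
tcp_rot: [2.246, 2.193, 0.002]
wrist_force: [7.8, -1.0, 2.5]
width: 0.344
[ 7.76542044 -1.01520262  2.46842711]
```

View pics/x5.png

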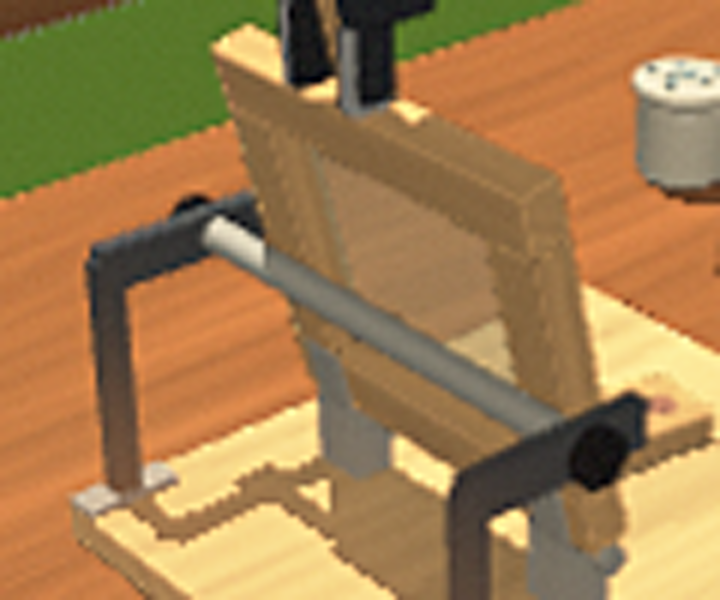

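The gap to the bar is now small. I'll continue in 1–1.5 mm steps.

```bash
python3 -m inch '[[0,0,0,0,0.0015,-0.0005,1],[0,0,0,0,0,0,1]]';python3 -m inch '[[0,0,0,0,0.0015,-0.0005,1],[0,0,0,0,0,0,1]]'
```

```text
t: 9.25
ee_pos: [0.5035, 0.1651, 0.252]
tcp_rot: [2.246, 2.193, 0.002]
wrist_force: [6.3, -0.6, 3.0]
width: 0.339
t: 9.45
ee_pos: [0.5035, 0.1666, 0.2515]
tcp_rot: [2.246, 2.193, 0.002]
wrist_force: [8.6, 0.2, 3.6]
width: 0.347
```

```bash
python3 -m inch '[[0,0,0,0,0.0015,-0.0005,1],[0,0,0,0,0,0,1]]';python3 -m inch '[[0,0,0,0,0,0,1]]'
```

```text
t: 9.65
ee_pos: [0.5036, 0.1681, 0.251]
tcp_rot: [2.246, 2.193, 0.002]
wrist_force: [7.6, -0.6, 2.9]
width: 0.346
t: 9.75
ee_pos: [0.5036, 0.1681, 0.2511]
tcp_rot: [2.246, 2.193, 0.002]
wrist_force: [7.2, -0.6, 2.7]
width: 0.34
```

```bash
python3 -m inch '[[0,0,0,0,0.0015,-0.0005,1],[0,0,0,0,0,0,1]]';python3 -m inch '[[0,0,0,0,0,0,1]]'
```

```text
t: 9.95
ee_pos: [0.5036, 0.1696, 0.2506]
tcp_rot: [2.246, 2.193, 0.002]
wrist_force: [7.4, -0.2, 3.9]
width: 0.347
t: 10.05
ee_pos: [0.5036, 0.1696, 0.2506]
tcp_rot: [2.246, 2.193, 0.002]
wrist_force: [7.4, 0.8, 2.8]
width: 0.342
```

```bash
python3 -m inch '[[0,0,0,0,0.0015,-0.0005,1],[0,0,0,0,0,0,1]]';python3 -m inch '[[0,0,0,0,0,0,1]]'
```

```text
t: 10.25
ee_pos: [0.5036, 0.1711, 0.2501]
tcp_rot: [2.246, 2.193, 0.003]
wrist_force: [8.2, -0.0, 3.2]
width: 0.349
t: 10.35
ee_pos: [0.5036, 0.1711, 0.2501]
tcp_rot: [2.246, 2.193, 0.002]
wrist_force: [8.4, -1.1, 3.1]
width: 0.348
```

```bash
python3 -m inch '[[0,0,0,0,0.001,-0.0003,1],[0,0,0,0,0,0,1]]';python3 -m inch '[[0,0,0,0,0,0,1]]'
```

```text
t: 10.55
ee_pos: [0.5036, 0.1722, 0.2498]
tcp_rot: [2.246, 2.193, 0.003]
wrist_force: [8.4, -0.9, 2.3]
width: 0.345
t: 10.65
ee_pos: [0.5036, 0.1721, 0.2498]
tcp_rot: [2.246, 2.193, 0.002]
wrist_force: [8.3, 0.4, 2.6]
width: 0.349
```

Run:
```python
from h import *
b=snap('side','s6');cv2.imwrite('pics/x6.png',cv2.resize(b[150:250,190:310],None,fx=6,fy=6,interpolation=cv2.INTER_CUBIC)[:,:,::-1])
```

```text
(no output)
```

View pics/x6.png

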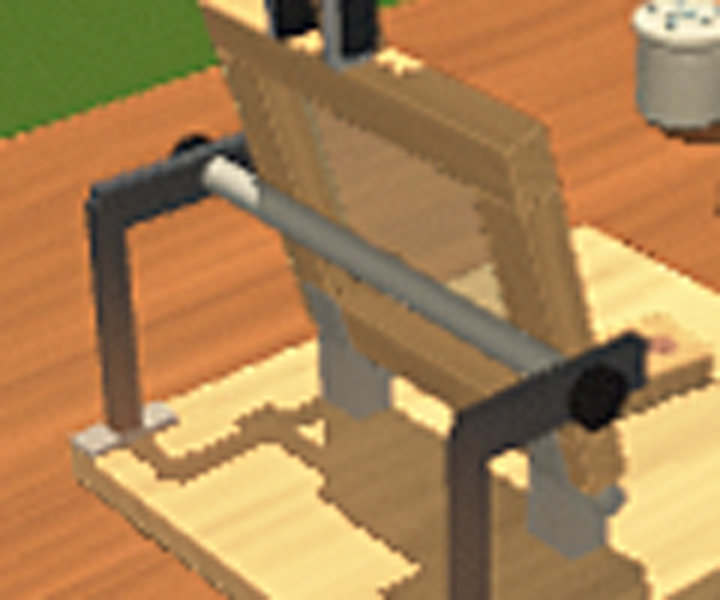

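```bash
python3 -m inch '[[0,0,0,0,0.001,-0.0004,1],[0,0,0,0,0,0,1]]';python3 -m inch '[[0,0,0,0,0,0,1]]'
```

```text
t: 10.9
ee_pos: [0.5037, 0.1731, 0.2494]
tcp_rot: [2.246, 2.193, 0.003]
wrist_force: [7.1, -0.4, 3.6]
width: 0.342
t: 11.0
ee_pos: [0.5037, 0.1731, 0.2494]
tcp_rot: [2.246, 2.193, 0.003]
wrist_force: [8.7, -0.4, 2.9]
width: 0.343
```

```bash
python3 -m inch '[[0,0,0,0,0.001,-0.0004,1],[0,0,0,0,0,0,1]]';python3 -m inch '[[0,0,0,0,0,0,1]]'
```

```text
t: 11.2
ee_pos: [0.5037, 0.1742, 0.2491]
tcp_rot: [2.246, 2.193, 0.003]
wrist_force: [8.3, -0.8, 3.3]
width: 0.343
t: 11.3
ee_pos: [0.5037, 0.1742, 0.2491]
tcp_rot: [2.246, 2.193, 0.003]
wrist_force: [7.6, -0.4, 2.4]
width: 0.348
```

```bash
python3 -m inch '[[0,0,0,0,0.001,-0.0004,1],[0,0,0,0,0,0,1]]';python3 -m inch '[[0,0,0,0,0,0,1]]'
```

```text
t: 11.5
ee_pos: [0.5037, 0.1752, 0.2487]
tcp_rot: [2.246, 2.193, 0.003]
wrist_force: [8.8, -0.3, 2.8]
width: 0.343
t: 11.6
ee_pos: [0.5037, 0.1752, 0.2487]
tcp_rot: [2.246, 2.193, 0.003]
wrist_force: [8.1, 0.1, 3.9]
width: 0.345
```

```bash
python3 -m inch '[[0,0,0,0,0.001,-0.0004,1],[0,0,0,0,0,0,1]]';python3 -m inch '[[0,0,0,0,0,0,1]]'
```

```text
t: 11.8
ee_pos: [0.5037, 0.1758, 0.2485]
tcp_rot: [2.246, 2.192, 0.002]
wrist_force: [8.3, -2.9, 4.1]
width: 0.344
t: 11.9
ee_pos: [0.5037, 0.1758, 0.2485]
tcp_rot: [2.246, 2.192, 0.003]
wrist_force: [8.1, -1.4, 3.5]
width: 0.342
```

```bash
python3 -m inch '[[0,0,0,0,0.0007,-0.0003,1],[0,0,0,0,0,0,1]]';python3 -m inch '[[0,0,0,0,0,0,1]]'
```

```text
t: 12.1
ee_pos: [0.5038, 0.1759, 0.2484]
tcp_rot: [2.246, 2.191, 0.001]
wrist_force: [7.8, -3.8, 5.3]
width: 0.344
t: 12.2
ee_pos: [0.5038, 0.1759, 0.2484]
tcp_rot: [2.246, 2.191, 0.001]
wrist_force: [7.6, -3.8, 5.5]
width: 0.344
```

It's on the stop: the TCP no longer follows the command, and Fy has gone from -0.5 to -3.8 N. I'll ease off slightly and release.

```bash
python3 -m inch '[[0,0,0,0,-0.001,0.0004,1],[0,0,0,0,0,0,1],[0,0,0,0,0,0,0.1],[0,0,0,0,0,0,-0.3],[0,0,0,0,0,0,-0.3]]' 20;python3 -m inch '[[0,0,0,0,0,0,-0.5],[0,0,0,0,0,0,-0.5],[0,0,0,0,0,0,-0.5],[0,0,0,0,0,0,-0.5]]'
python3 - <<'E'
from h import *
b=snap('side','s7');cv2.imwrite('pics/x7.png',cv2.resize(b[100:250,180:360],None,fx=4,fy=4,interpolation=cv2.INTER_CUBIC)[:,:,::-1])
print(telemetry.get_state()['wrist_force'])
E
```

```text
t: 12.7
ee_pos: [0.502, 0.1765, 0.2475]
tcp_rot: [-2.246, -2.195, 0.002]
wrist_force: [-0.2, 0.2, 0.3]
width: 0.653
t: 13.1
ee_pos: [0.5024, 0.1767, 0.2483]
tcp_rot: [2.246, 2.196, 0.0]
wrist_force: [0.3, 0.0, -0.5]
width: 0.747
[-0.72763147  1.13214444  0.1868506 ]
```

View pics/x7.png

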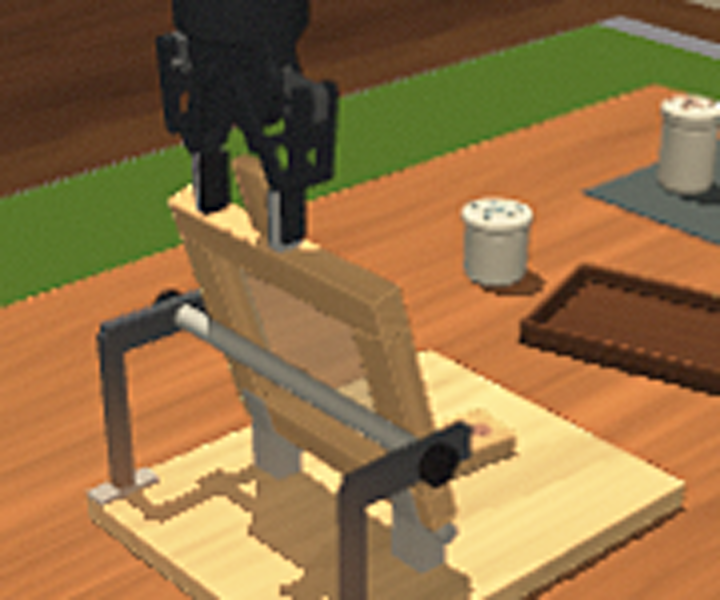

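Released cleanly: the wrist force is about 0 and the frame leans on the bar. Retreating upward, then toward the plate.

```bash
python3 -m inch '[[0,0,0,0,0,0.01,-0.5],[0,0,0,0,0,0.025,-0.5],[0,0,0,0,0,0.03,-0.5],[0,0,0,0,0,0.03,-0.5],[0,0,0,0,0,0,-0.5]]'; python3 -m inch '[[0,0,0,0,-0.045,0,-0.5],[0,0,0,0,-0.045,0,-0.5],[0,0,0,0,-0.045,0,-0.5],[0,0,0,0,-0.045,0,-0.5],[0,0,0,0,-0.045,0,-0.5]]'; python3 -m inch '[[0,0,0,-0.045,-0.045,0,-0.5],[0,0,0,-0.045,-0.045,0,-0.5],[0,0,0,0,0,0,-0.5]]'
python3 - <<'E'
from h import *
a=snap('top','t8');b=snap('side','s8')
cv2.imwrite('pics/x8.png',np.hstack([cv2.resize(a[140:280,190:370],(540,420)),cv2.resize(b[120:260,180:320],(260,420))])[:,:,::-1])
E
```

```text
t: 13.65
ee_pos: [0.5032, 0.1769, 0.3493]
tcp_rot: [2.243, 2.193, 0.013]
wrist_force: [1.0, 1.0, 0.4]
width: 0.748
t: 14.15
ee_pos: [0.502, -0.05, 0.3433]
tcp_rot: [2.246, 2.196, 0.0]
wrist_force: [-0.1, 0.6, 0.6]
width: 0.746
t: 14.45
ee_pos: [0.4291, -0.1222, 0.3438]
tcp_rot: [2.252, 2.188, -0.001]
wrist_force: [-0.1, 0.4, 1.3]
width: 0.752
```

View pics/x8.png

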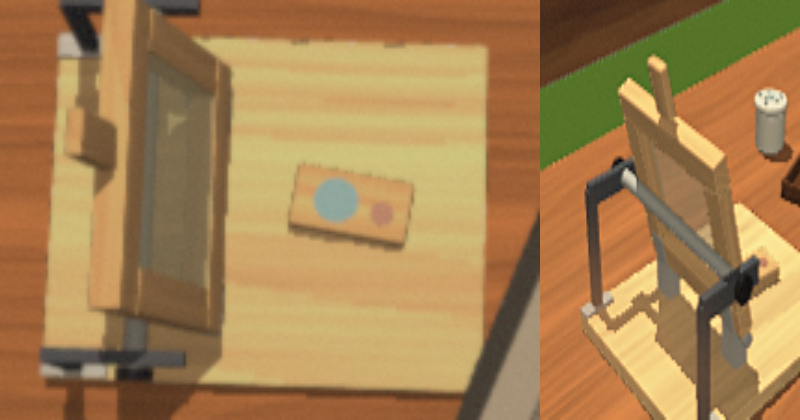

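View pics/s8.png

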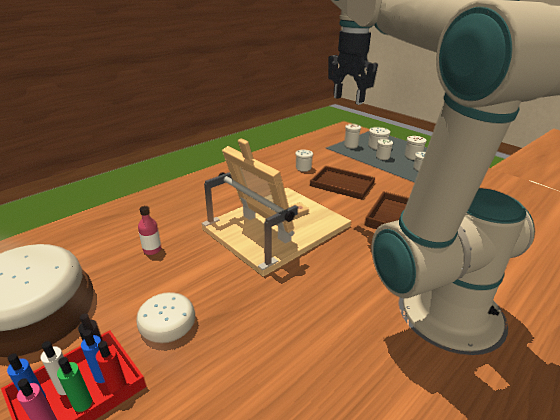

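The frame stands open alone, and the plate is clear in the top view at about (307,207). I'll measure it precisely.

Run:
```python
import cv2
im=cv2.imread('pics/t8.png');cv2.imwrite('pics/c8.png',cv2.resize(im[185:235,275:340],None,fx=12,fy=12,interpolation=cv2.INTER_CUBIC))
```

```text
(no output)
```

View pics/c8.png

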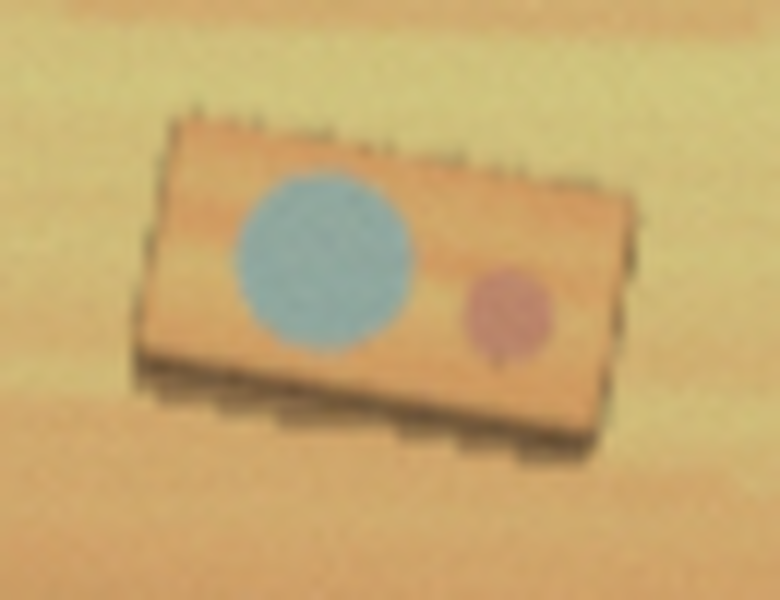

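Run:
```python
from h import *
P=np.array([onz('top',(275+(u+.5)/12-.5,185+(v+.5)/12-.5),.036) for u,v in [(172,118),(634,200),(594,432),(138,350)]])
c=P.mean(0);d=(P[0]+P[3]-P[1]-P[2])/2;w=(P[0]+P[1]-P[2]-P[3])/2
print(c,np.linalg.norm(d),np.linalg.norm(w),np.degrees(np.arctan2(d[1],d[0])),np.degrees(np.arctan2(w[1],w[0])))
s=telemetry.get_state();print(s['ee_pos'],s['q'],s['tcp_rot'])
im=cv2.imread('pics/t8.png')
```

```text
[ 0.50395842 -0.00342695  0.036     ] 0.08817735403626795 0.04506089519304688 80.43317069518275 -8.626627180255506
[ 0.43130392 -0.11958707  0.34357951] [-3.53199379e-01 -1.62182083e-01  1.38515123e+00  3.17109188e-04
  1.91775933e+00 -3.28213460e-01] [2.24843461e+00 2.19318258e+00 1.00654304e-03]
```

```bash
python3 -m inch '[[0,0,-4,0.0242,0.0387,-0.02,-0.8],[0,0,-4,0.0242,0.0387,-0.02,-0.8],[0,0,0,0.0243,0.0387,-0.02,-0.8],[0,0,0,0,0,-0.045,-0.8],[0,0,0,0,0,-0.045,-0.8]]'; python3 -m inch '[[0,0,0,0,0,-0.045,-0.8],[0,0,0,0,0,-0.045,-0.8],[0,0,0,0,0,-0.02,-0.8],[0,0,0,0,0,0,-0.8],[0,0,0,0,0,0,-0.8]]';python3 - <<'E'
from h import *
from scipy.spatial.transform import Rotation as R
s=telemetry.get_state();y=R.from_rotvec(s['tcp_rot']).as_matrix()[:,1];print(s['ee_pos'],np.degrees(np.arctan2(y[1],y[0])))
b=snap('side','s9');cv2.imwrite('pics/x9.png',cv2.resize(b[80:280,180:380],None,fx=3,fy=3)[:,:,::-1])
E
```

```text
t: 15.05
ee_pos: [0.5053, -0.0001, 0.1917]
tcp_rot: [2.389, 2.039, 0.001]
wrist_force: [0.3, 0.2, -1.1]
width: 0.901
t: 15.55
ee_pos: [0.505, -0.002, 0.084]
tcp_rot: [2.393, 2.036, 0.001]
wrist_force: [0.8, 0.5, 0.7]
width: 0.902
[ 0.50501856 -0.00198231  0.0839616 ] -9.215898671419252
```

View pics/x9.png

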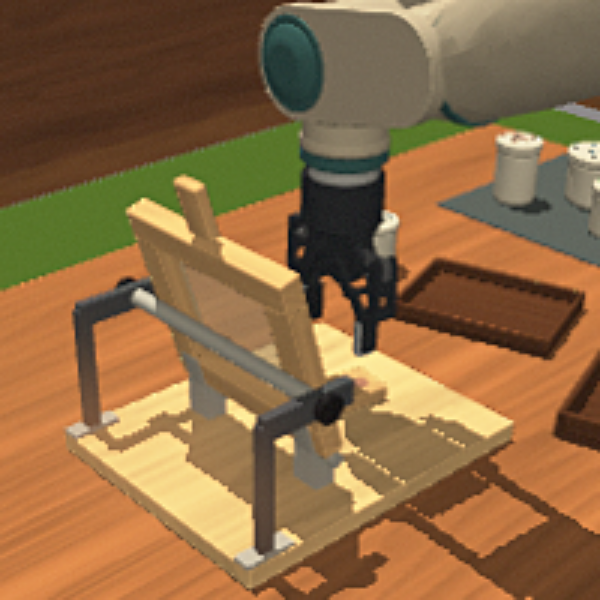

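The gripper is over the plate and well clear of the frame. Descending.

```bash
python3 -m inch '[[0,0,0,-0.001,-0.0015,-0.025,-0.8],[0,0,0,0,0,-0.02,-0.8],[0,0,0,0,0,-0.010,-0.8],[0,0,0,0,0,-0.005,-0.8],[0,0,0,0,0,0,-0.8]]'; python3 -m inch '[[0,0,0,0,0,-0.0015,-0.8],[0,0,0,0,0,0,-0.8]]'
```

```text
t: 16.1
ee_pos: [0.5039, -0.0044, 0.024]
tcp_rot: [2.394, 2.034, 0.001]
wrist_force: [-0.5, 1.1, 0.6]
width: 0.898
t: 16.3
ee_pos: [0.504, -0.0045, 0.0227]
tcp_rot: [2.393, 2.033, 0.002]
wrist_force: [-0.3, 0.4, -0.2]
width: 0.896
```

```bash
python3 -m inch '[[0,0,0,0,0,0,0.0],[0,0,0,0,0,0,1],[0,0,0,0,0,0,1],[0,0,0,0,0,0,1],[0,0,0,0,0,0,1]]' 25;python3 -m inch '[[0,0,0,0,0,0,1],[0,0,0,0,0,0,1]]'
```

```text
t: 16.8
ee_pos: [0.5037, -0.0044, 0.0223]
tcp_rot: [2.394, 2.034, 0.001]
wrist_force: [-1.4, -0.3, 4.5]
width: 0.558
t: 17.0
ee_pos: [0.5037, -0.0045, 0.0223]
tcp_rot: [2.394, 2.033, 0.001]
wrist_force: [-1.6, 0.2, 5.6]
width: 0.552
```

The plate is gripped: width 0.555 × 85 ≈ 47 mm. Lifting it and carrying it to the small tray.

```bash
python3 -m inch '[[0,0,0,0,0,0.005,1],[0,0,0,0,0,0.015,1],[0,0,0,0,0,0.03,1],[0,0,0,0,0,0.035,1],[0,0,0,0,0,0.02,1]]'; python3 -m inch '[[0,0,3,0.0037,-0.029,0,1],[0,0,3,0.0037,-0.029,0,1],[0,0,3,0.0037,-0.029,0,1],[0,0,3,0.0037,-0.029,0,1],[0,0,3,0.0037,-0.029,0,1]]'; python3 -m inch '[[0,0,3,0.0037,-0.029,0,1],[0,0,3,0.0037,-0.029,0,1],[0,0,3,0.0037,-0.029,0,1],[0,0,3,0.0037,-0.029,0,1],[0,0,0,0.0037,-0.0265,0,1]]'; python3 -m inch '[[0,0,0,0,0,0,1],[0,0,0,0,0,0,1]]'
python3 - <<'E'
from h import *
from scipy.spatial.transform import Rotation as R
s=telemetry.get_state();y=R.from_rotvec(s['tcp_rot']).as_matrix()[:,1];print(s['ee_pos'],np.degrees(np.arctan2(y[1],y[0])))
a=snap('top','t10');b=snap('side','s10');cv2.imwrite('pics/x10.png',np.hstack([cv2.resize(b[100:240,190:400],(630,420)),cv2.resize(a[130:270,380:490],(160,204)).repeat(2,0)[:420] if 0 else cv2.resize(a[130:270,380:440],(170,420))])[:,:,::-1])
E
```

```text
t: 17.5
ee_pos: [0.504, -0.0045, 0.1295]
tcp_rot: [2.393, 2.033, 0.003]
wrist_force: [1.0, -0.2, -0.2]
width: 0.553
t: 18.0
ee_pos: [0.5216, -0.1505, 0.1265]
tcp_rot: [-2.105, -2.331, 0.0]
wrist_force: [-0.1, -0.5, -0.4]
width: 0.552
t: 18.5
ee_pos: [0.5401, -0.2932, 0.1263]
tcp_rot: [-1.851, -2.537, 0.0]
wrist_force: [-0.7, -0.5, -0.1]
width: 0.552
t: 18.7
ee_pos: [0.54, -0.2919, 0.1261]
tcp_rot: [-1.854, -2.535, -0.0]
wrist_force: [-0.5, 0.6, -0.8]
width: 0.555
[ 0.54002257 -0.29189127  0.12611319] 17.643220972683576
```

View pics/x10.png

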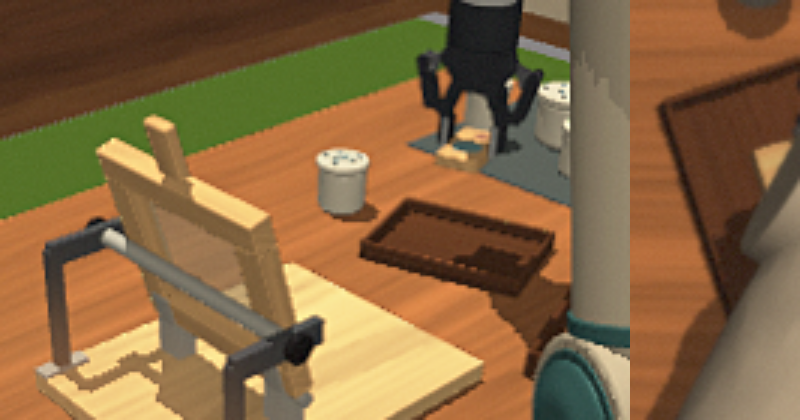

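View pics/t10.png

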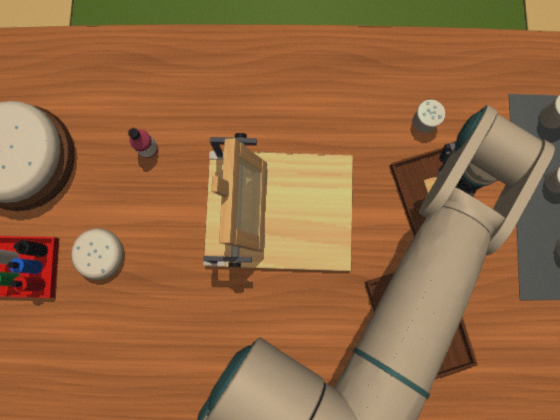

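The plate is held level over the small tray. Lowering it, then feeling for the floor.

```bash
python3 -m inch '[[0,0,0,0,0,-0.04,1],[0,0,0,0,0,-0.03,1],[0,0,0,0,0,-0.02,1],[0,0,0,0,0,-0.015,1],[0,0,0,0,0,0,1]]'; python3 -m inch '[[0,0,0,0,0,-0.005,1],[0,0,0,0,0,0,1]]';python3 -m inch '[[0,0,0,0,0,-0.003,1],[0,0,0,0,0,0,1]]'
```

```text
t: 19.3
ee_pos: [0.5394, -0.2905, 0.0196]
tcp_rot: [-1.85, -2.534, 0.0]
wrist_force: [-0.1, 0.9, 0.1]
width: 0.55
t: 19.5
ee_pos: [0.5409, -0.292, 0.0177]
tcp_rot: [1.852, 2.536, 0.0]
wrist_force: [0.4, -0.3, -1.3]
width: 0.553
t: 19.7
ee_pos: [0.5406, -0.292, 0.0142]
tcp_rot: [1.853, 2.536, 0.0]
wrist_force: [-0.4, 0.1, -0.4]
width: 0.553
```

```bash
python3 -m inch '[[0,0,0,0,0,-0.002,1],[0,0,0,0,0,0,1]]';python3 -m inch '[[0,0,0,0,0,-0.0015,1],[0,0,0,0,0,0,1]]'
```

```text
t: 19.9
ee_pos: [0.5403, -0.2919, 0.0117]
tcp_rot: [-1.853, -2.536, -0.0]
wrist_force: [0.3, 0.6, 0.6]
width: 0.554
t: 20.1
ee_pos: [0.5403, -0.2919, 0.0101]
tcp_rot: [-1.853, -2.536, -0.0]
wrist_force: [-0.6, -0.1, -0.9]
width: 0.553
```

```bash
python3 -m inch '[[0,0,0,0,0,-0.001,1],[0,0,0,0,0,0,1]]';python3 -m inch '[[0,0,0,0,0,-0.001,1],[0,0,0,0,0,0,1]]';python3 -m inch '[[0,0,0,0,0,-0.001,1],[0,0,0,0,0,0,1]]'
```

```text
t: 20.3
ee_pos: [0.5403, -0.2919, 0.0092]
tcp_rot: [-1.853, -2.537, -0.0]
wrist_force: [0.3, -0.1, -0.2]
width: 0.551
t: 20.5
ee_pos: [0.5405, -0.292, 0.0084]
tcp_rot: [1.853, 2.536, 0.0]
wrist_force: [0.6, -0.5, 0.2]
width: 0.554
t: 20.7
ee_pos: [0.5405, -0.292, 0.0084]
tcp_rot: [1.853, 2.536, 0.0]
wrist_force: [-2.9, 1.5, 5.5]
width: 0.556
```

The plate is on the floor: Fz rose to 5.5 N at exactly the expected height. Releasing it gently and retreating upward.

```bash
python3 -m inch '[[0,0,0,0,0,0.0005,1],[0,0,0,0,0,0,-0.3],[0,0,0,0,0,0,-0.5],[0,0,0,0,0,0,-0.5],[0,0,0,0,0,0,-0.5]]' 20;python3 -m inch '[[0,0,0,0,0,0.01,-0.5],[0,0,0,0,0,0.03,-0.5],[0,0,0,0,0,0.045,-0.5],[0,0,0,0,0,0.045,-0.5],[0,0,0,0,0,0.045,-0.5]]'; python3 -m inch '[[0,0,0,-0.04,0,0.03,-0.5],[0,0,0,-0.045,-0.0,0.02,-0.5],[0,0,0,-0.045,-0.0,0,-0.5],[0,0,0,-0.045,-0.0,0,-0.5],[0,0,0,-0.03,0,0,-0.5]]'; python3 -m inch '[[0,0,0,0,-0.04,0,-0.5],[0,0,0,0,-0.045,0,-0.5],[0,0,0,0,-0.045,0,-0.5],[0,0,0,0,-0.04,0,-0.5],[0,0,0,0,0,0,-0.5]]'
python3 - <<'E'
from h import *
a=snap('top','t11');b=snap('side','s11')
E
```

```text
t: 21.2
ee_pos: [0.5403, -0.2919, 0.0076]
tcp_rot: [-1.853, -2.536, -0.0]
wrist_force: [-0.7, 0.3, -0.7]
width: 0.747
t: 21.7
ee_pos: [0.5402, -0.2918, 0.1855]
tcp_rot: [1.853, 2.536, 0.0]
wrist_force: [0.5, -0.8, -0.1]
width: 0.751
t: 22.2
ee_pos: [0.3332, -0.2917, 0.2339]
tcp_rot: [1.853, 2.535, -0.001]
wrist_force: [0.3, 0.1, 0.7]
width: 0.75
t: 22.7
ee_pos: [0.3342, -0.4651, 0.2313]
tcp_rot: [-1.857, -2.532, -0.0]
wrist_force: [0.5, 0.8, -0.0]
width: 0.748
```

View pics/t11.png

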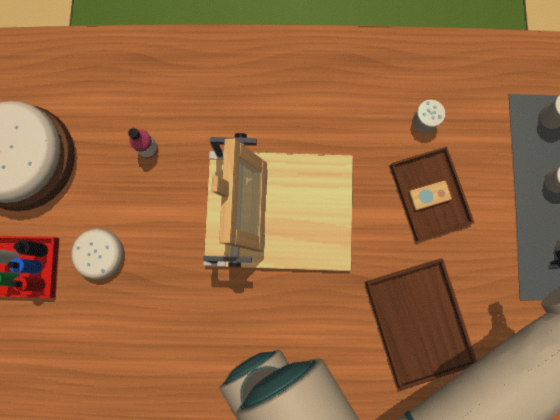

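View pics/s11.png

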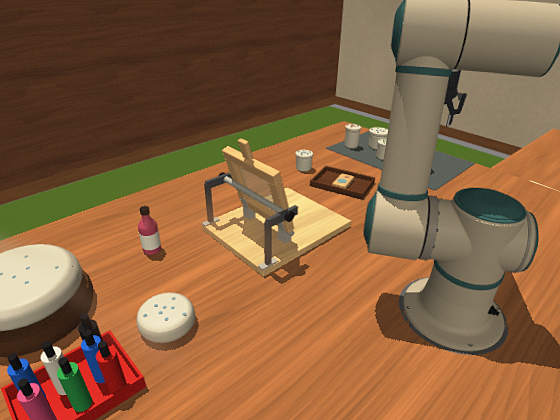

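The plate lies flat in the middle of the small tray at (431,195). The frame still stands open on the bar, and the jar, stone and bottle haven't moved. Handing in.

```bash
python3 -c "
from cell import job;print(job.hand_in())"
```

```text
the job is handed in; nothing more can be done
None
```

I handed the job in after about 23 s of robot time; the system gives no verdict, so what follows is from my own checks.

- **Frame:** I swung it up by its tab and over the balance point, then moved in 1–3 mm steps until it met the bar at about 1.93 rad. Contact showed as the gripper stalling, with about 3–4 N of sideways push (Fy) against the 15 N limit at the tab. I eased back 1 mm and released it. It still stands open on the bar in the final pictures.
- **Plate:** I gripped it across its 48 mm width and set it in the small tray, which I measured at about 197 × 148 mm; the larger one was the look-alike. I lowered it until I felt the floor at the expected height, with about 5 N of contact, and then let go. The top view shows it flat near the middle of the tray.
- **Everything else:** The jar, stone, bottle and stop bracket look unmoved in the last pictures. I judged that by eye and did not measure it. The arm is clear of everything and the wrist force is about 0.

One reading was off: while I held the tab there was a steady sideways force (along the hinge) of up to about 10 N, from a small misalignment of the gripper. It went away on release and had no visible effect.

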